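# Hang the parts basket, then set and hold the gauge tweezers

## Robot

A 6-joint arm with a two-finger parallel gripper is mounted at the origin on the work surface. World frame = base frame: x ahead of the robot, y to its left, z up, the work surface at z = 0. Lengths are in m, angles in degrees, forces in N, time in s.
With the tool pointing down it reaches from about 0.25 to 0.8 m from the base axis. Payload 8.5 kg.
Tool frame: the origin (TCP) lies at the very end of the fingers, on their centre line; the grasp point (between the pads) lies 19 mm behind it; z points along the fingers, y is the line along which they close (so a half turn about z gives the same grasp; the last joint's range is limited). The gripper opens to 85 mm and grips with 20 to 120 N. Pads are 22 mm wide; open, the fingers measure 114 mm over their backs; the gripper's body (76 mm by 85 mm) begins 54 mm behind the grasp point. The pads swing forward as they close: fully open they stand 13 mm farther back than shut.
Start: joints at [-67.093, 13.648, -0.773, 75.585, 0, 90], TCP at [0.204, -0.484, 0.208] pointing down, gripper open.
Joint ranges: [-152.45, 152.45], [-59.26, 108.67], [-65.41, 83.53], [-104.44, 129.93], [-82.83, 76.93], [-180, 180]. Speed limits (degrees/s): [127.2, 127.2, 159.86, 180, 180, 180].

## Interface

Orientations are given as a 3x3 rotation matrix whose columns are the frame's x, y, z axes.
In Python, from bench import robot, read_camera, camera_model gives the robot as it stands.
- The arm moves only by the shell command python3 -m jog 'ROWS' [FORCE]. ROWS is JSON, one flat list of numbers, 7 for each row, row after row: the turn, a rotation vector about the world's x, y, z normalised to -1 to 1, where 1 is 2 pi rad, then the shift along the world's x, y, z normalised to -1 to 1, where 1 is 200 mm, then the closure, from 0 (fully open) to 1 (shut). In form: [wx, wy, wz, dx, dy, dz, claw, wx, wy, wz, dx, dy, dz, claw, ...]. A call has exactly 8 rows; each row is the pose to reach, as a shift and turn from the pose commanded when the call began, turning the shorter way round; what a row does not reach only later rows make up. A row lasts 1/8 s, in which the tool goes at most 62.5 mm and 10.7 degrees, less where a joint would pass 70% of its speed; a pose out of reach is approached as far as the arm can. A call with a number of a shift or a turn outside -1 to 1 is refused whole. A call with a gripper value outside its range is refused whole. The fingers move at their own pace and stop on an object; FORCE is the grip in N (left out, the last holds). Time passes only in rows, so rows that repeat a pose let the fingers close, or fill a call up. It gives the time, the measured TCP pose, the force, the opening and the grip force at its end, in the units of the state.
- robot.read_state(): the state, without advancing time (a new reading comes with each control period).
- read_camera(name): name is "scene" or "top" or "wrist"; returns the picture (420x560x3 uint8, red, green, blue); there is no depth.
- camera_model(name): a dict with "fx", "fy", "cx", "cy" (pixels), "rvec" (rotation vector, rad) and "tvec" (3), from world to camera coordinates, as OpenCV has them. Camera axes: x right, y down, z forward; pixel columns grow to the right and rows downward; lengths in m; the calibration is good to about 2 mm. A picture is of the moment at which its call begins: read the wrist's pose just before it. camera_model takes no time and is no camera call; for the wrist camera it gives the pose at the moment of the call.
- robot.sign_off(): hands the job in; it is judged then, once.
The state is a dict: "time_s": time; "q": joint angles; "qd": joint speeds; "joint_torque": joint torques, N m; "tcp_pos": TCP position; "eef_rot": TCP orientation; "ft_force": force on the tool from outside, world axes, zero at the start; "torque": the same for the moment, N m; "opening": opening from 0.0 (shut) to 1.0 (fully open); "grip_force": force on a finger pad.
Only numpy, scipy, OpenCV 4.12 (cv2) and the standard library are available. Lean on these libraries where they do the work, as an engineer would, in place of code of your own. Each camera call takes 0.05 s, during which the arm holds its last target. There are 200 camera calls.

## Task

Clear the green mat: lift the steel basket by the bar of its handle and hang it by that bar across both prongs of the hook stand, level and with its two parts still inside, and let go. Then pick up the sprung tweezers with the blue grips, bring the tips over the inside of the mat's white ring, at least 10 cm up, and squeeze until the red pointer stands over the green mark. Finish while still holding them there with the gap steady; leave the other things on the bench where they are.

Things in the scene. Friction and masses are not known exactly. Their poses are not given: they have to be found in the camera images.
- basket: Open steel basket, 100 (own x) x 150 (own y) x 55 mm high, 0.3 kg, on the mat; origin at the centre of its underside. A rigid arched handle of 10 mm round bar rises at both y ends to a level top bar along own y, its axis 150 mm above the origin, straight for 118 mm. Pinch it at the middle, closing along own x.
- bar_mid (a point): Middle of the basket's level top bar (on its axis).
- nozzle: Brass spray nozzle, 26 mm wide, 24 mm high, lying loose in the basket; origin at the centre of its underside.
- collar: Dark steel ring, 36 mm outside, 12 mm high, loose in the basket; origin at the centre of its underside.
- hook: Fixed grey stand: base 110 x 170 x 12 mm, post 207 mm high; origin at the base's underside, below the post. Two level steel prongs, 8 mm thick, at own y = +-35 mm, axis 200 mm above the bench, run from the post to own -x (roughly towards the robot) and turn up at their orange ends, 116 mm from the post, to 230 mm above the bench. Fingers fit between the prongs.
- hook_seat (a point): Where the middle of the hung bar belongs: midway between the prongs, 80 mm before the post, 209 mm above the bench (bar resting on the prongs); within 40 mm is good. Bring the bar in along the hook's own +x, above the upturned ends, the prongs passing through the handle's arch over the basket's rim; then lower it.
- mat: Fixed green service mat, 200 x 200 x 3 mm, with a white ring 120 mm across, centred; origin at its centre.
- rest: Fixed black tool rest that carries the tweezers: base 200 x 100 x 4 mm with two cross ridges, 24 mm high, ahead of and behind the grips (at own x = -72 and +36 mm, each 14 mm thick); the tweezers lie on the ridges pointing along the rest's own x.
- tweezers: Sprung tweezers, 185 mm long, 0.1 kg, lying level; origin midway between the two blue grips, at the underside; own x points to the tips, z up. Grips: 34 mm long, 14 mm high, centres 7 mm above the origin, 43 mm over their outsides when open; take them from above, closing along own y. Root pivot 100 mm behind the origin. The right arm (own -y) has a white cross bar 50 mm ahead of it.
- tips (a point): Point midway between the open tips, 65 mm ahead of the tweezers' origin and 7 mm above it, fixed to the tweezers.
- jaw (a joint): Closing angle of the left (own +y) arm about the root pivot, rad: 0 sprung open (40 mm gap at the cross bar), grows as squeezed, at most 0.25. The spring pushes back at the grips with about 5 N open to 11 N at the closest mark, so the gap follows the gripper's opening: the width over the grips shrinks by about 100 mm per rad.
- pointer (a point): End of the red pointer on top of the left arm, 158 mm ahead of the root pivot, 22 mm to the left of the tweezers' centre line when open; it travels towards own -y by 158 mm per rad of jaw.
- mark_mid (a point): Middle of the green mark, 5 mm wide (own y), on the white cross bar; its axes are those of the tweezers. The gap is right when the pointer stands within the mark's width in own y (jaw = (0.028 - mark) / 0.158). It is fixed where it was set.
- mark (a joint): Where the green mark is set along the cross bar, m: 0 (own y = -6 mm, for a small gap) to 0.016 (own y = +10 mm, for a wide gap).
- tamper: Bystander: steel coffee tamper, 58 mm wide, 80 mm high.
- jug: Bystander: steel milk jug, 84 mm wide, 95 mm high.
- screwdriver: Bystander: red screwdriver.
- wrench: Bystander: steel wrench.
- pucks: Bystander: black rubber puck, 60 mm wide, 30 mm high.

How it is judged (in metres and radians):
On the way, in this order (a step that is already met when the one before it is completed fails the run):
1. the basket hangs by its bar on the hook stand, parts inside, let go (distance between bar_mid and hook_seat below 0.04 m and contact force between basket and hook above 1 N and contact force between basket and the fingers below 0.2 N and angle between basket's own z axis and vertical below 0.35 rad and distance between each of nozzle, collar and basket below 0.1 m), for 0.3 s.
2. the tweezers are held at least 90 mm above the bench (height (world z) of tips above 0.09 m and contact force between tweezers and the fingers above 2 N), for 0.2 s.
3. the tips are over the ring and the pointer is held at the mark (all of step 2 and horizontal distance between tips and mat below 0.06 m and y of pointer in the frame of mark_mid between -0.0025 and 0.0025 m), for 1 s.
At the end, for the whole second after the job is handed in: Basket hung by its bar (within 40 mm of the seat), tilt under 0.35 rad, untouched, parts inside; tweezers still and held by the fingers alone, tips 90 mm or more up and within 60 mm of the mat centre, pointer within 2.5 mm of the mark's middle (all of step 1 and all of step 3 and contact force between tweezers and basket below 0.2 N and contact force between tweezers and hook below 0.2 N and contact force between tweezers and mat below 0.2 N and contact force between tweezers and rest below 0.2 N and linear speed of tweezers below 0.03 m/s and velocity of joint jaw between -0.05 and 0.05 rad/s and linear speed of basket below 0.05 m/s); the arm keeps its last pose, push and grip.
It fails at once if the tamper is moved by more than 40 mm (distance of tamper from where it was at the start of the episode above 0.04 m).
It fails at once if the jug is moved by more than 40 mm (distance of jug from where it was at the start of the episode above 0.04 m).
It fails at once if the screwdriver is moved by more than 40 mm (distance of screwdriver from where it was at the start of the episode above 0.04 m).
It fails at once if the wrench is moved by more than 40 mm (distance of wrench from where it was at the start of the episode above 0.04 m).
It fails at once if the puck is moved by more than 40 mm (distance of pucks from where it was at the start of the episode above 0.04 m).
It also fails if it takes over 67 s, if anything falls off the work surface, if the arm or the gripper's body presses on something with over 40 N, if the wrist force passes 120 N, or if a joint passes its speed limit or range.

## Working session

There is one attempt and no reset: what is moved stays moved. The work goes in short steps, Python scripts to look and compute and a shell command to move; the robot and the scene stay as the last step left them, time stands still between calls to the robot, and variables do not carry over. Pictures are saved under pics/ and viewed, at most 10 in all, crops included, and the job is handed in when it is done.

```bash
ls; mkdir -p pics; cat > h.py <<'E'
import numpy as np, cv2
from bench import robot, read_camera, camera_model
def cam(n):
    m=camera_model(n); R=cv2.Rodrigues(np.array(m["rvec"],float))[0]; t=np.array(m["tvec"],float).ravel()
    K=np.array([[m["fx"],0,m["cx"]],[0,m["fy"],m["cy"]],[0,0,1]]); return K,R,t
def ray(c,u,v):
    K,R,t=c; d=R.T@np.linalg.inv(K)@np.array([u,v,1.]); return -R.T@t, d/np.linalg.norm(d)
def onz(c,u,v,z):
    o,d=ray(c,u,v); return o+d*(z-o[2])/d[2]
def tri(*obs):
    A=np.zeros((3,3));b=np.zeros(3)
    for c,u,v in obs:
        o,d=ray(c,u,v);P=np.eye(3)-np.outer(d,d);A+=P;b+=P@o
    x=np.linalg.solve(A,b)
    return x,[round(np.linalg.norm((np.eye(3)-np.outer(d,d))@(x-o))*1000,1) for o,d in [ray(*q) for q in obs]]
def proj(c,p):
    K,R,t=c; q=K@(R@np.array(p)+t); return q[:2]/q[2]
E
python3 - <<'E'
from h import *
np.set_printoptions(precision=3,suppress=True)
for n in("scene","top"):
    im=read_camera(n); cv2.imwrite(f"pics/{n}0.png",im[:,:,::-1]); np.save(f"{n}0.npy",im)
    K,R,t=cam(n); print(n,K[0,0],-R.T@t,R[2])
print(robot.read_state())
E
```

```text
pics
scene 479.89955977595974 [1.026 0.879 0.957] [-0.365 -0.657 -0.659]
top 490.5342563409122 [0.373 0.069 1.717] [ 0.125 -0.016 -0.992]
{'time_s': 0.1, 'q': array([-67.094,  13.681,  -0.809,  75.586,  -0.   ,  90.   ]), 'qd': array([ 0.02 , -0.108,  0.088, -0.057, -0.045,  0.004]), 'joint_torque': array([ -0.002, -53.972,  34.7  ,   0.013,  -0.   ,   0.   ]), 'tcp_pos': array([ 0.204, -0.483,  0.207]), 'eef_rot': array([[ 0.921,  0.389, -0.001],
       [ 0.389, -0.921,  0.001],
       [-0.   , -0.001, -1.   ]]), 'ft_force': array([ 0.047,  0.333, -0.249]), 'torque': array([-0.013, -0.006,  0.006]), 'grip_force': 0.0, 'opening': 0.9966709443303587}
```

View pics/scene0.png

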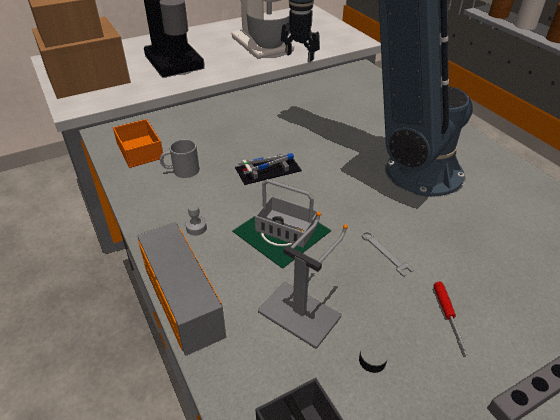

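View pics/top0.png

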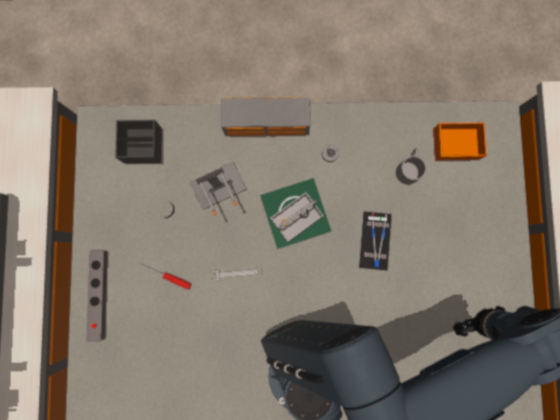

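The scene view shows the mat at about (282,232), with the basket handle at (287,190). The hook's orange ends are at (318,213) and (346,226), and the tweezers at (270,165). In the top view the mat is at (296,213), the hook at (218,186) and the rest at (376,241). I'll zoom in on both.

```bash
python3 - <<'E'
from h import *
np.set_printoptions(precision=3,suppress=True)
a=np.load("top0.npy");b=np.load("scene0.npy")
cv2.imwrite("pics/topc.png",cv2.resize(a[150:280,185:400],None,fx=3.7,fy=3.7,interpolation=cv2.INTER_CUBIC)[:,:,::-1])
cv2.imwrite("pics/scenec.png",cv2.resize(b[140:260,225:365],None,fx=5,fy=5,interpolation=cv2.INTER_CUBIC)[:,:,::-1])
C={n:cam(n) for n in("top","scene")}
def comps(im,lo,hi,amin=3):
    m=cv2.inRange(cv2.cvtColor(im,cv2.COLOR_RGB2HSV),lo,hi); n,l,s,c=cv2.connectedComponentsWithStats(m)
    return [(s[i,4],c[i].round(1)) for i in range(1,n) if s[i,4]>=amin],m
for n,im in(("top",a),("scene",b)):
    for col,lo,hi in(("orange",(8,120,90),(20,255,255)),("blue",(105,130,60),(125,255,255)),("green",(65,90,30),(90,255,255)),("brightgreen",(45,120,100),(75,255,255))):
        print(n,col,comps(im,lo,hi)[0])
m=comps(a,(65,90,30),(90,255,255))[1]
m=cv2.morphologyEx(m,cv2.MORPH_CLOSE,np.ones((9,9)))
cs=max(cv2.findContours(m,0,2)[0],key=cv2.contourArea)
r=cv2.boxPoints(cv2.minAreaRect(cs)); P=[onz(C["top"],u,v,.003) for u,v in r]; print("mat",np.array(P),np.mean(P,0))
m=(a.max(2)<45).astype(np.uint8)*255; m[:,:350]=0;m[:,400:]=0;m[:200]=0;m[280:]=0
m=cv2.morphologyEx(m,cv2.MORPH_CLOSE,np.ones((7,7)))
cs=max(cv2.findContours(m,0,2)[0],key=cv2.contourArea)
r=cv2.boxPoints(cv2.minAreaRect(cs)); P=[onz(C["top"],u,v,.004) for u,v in r]; print("rest",np.array(P),np.mean(P,0))
E
```

```text
top orange [(np.int32(354), array([536.4, 166.4])), (np.int32(392), array([ 58.6, 173.3])), (np.int32(1830), array([458.8, 140.8])), (np.int32(332), array([245.3, 130.9])), (np.int32(313), array([286.1, 130.4])), (np.int32(5), array([521., 130.])), (np.int32(14), array([ 75. , 140.5])), (np.int32(4), array([522. , 142.5])), (np.int32(5), array([523., 156.])), (np.int32(17), array([ 74., 166.])), (np.int32(6), array([524. , 168.5])), (np.int32(5), array([525., 181.])), (np.int32(17), array([ 73., 192.])), (np.int32(5), array([526., 194.])), (np.int32(9), array([234.7, 202.9])), (np.int32(5), array([527., 207.])), (np.int32(10), array([214. , 212.8])), (np.int32(11), array([ 72., 221.])), (np.int32(6), array([528. , 219.5])), (np.int32(235), array([544.9, 270.8])), (np.int32(449), array([ 53.2, 302.5])), (np.int32(10), array([ 71. , 248.5])), (np.int32(5), array([530., 246.])), (np.int32(5), array([531., 258.])), (np.int32(18), array([ 70. , 270.5])), (np.int32(5), array([532., 272.])), (np.int32(4), array([533. , 284.5])), (np.int32(3), array([ 69., 288.])), (np.int32(16), array([ 69.
[... 2109 characters left out ...]
, array([156.5, 319.9])), (np.int32(20), array([163.2, 341.5])), (np.int32(15), array([197.4, 417. ]))]
scene blue [(np.int32(29), array([289.9, 155.6])), (np.int32(3), array([255., 159.])), (np.int32(5), array([260., 158.])), (np.int32(43), array([262.8, 165.9]))]
scene green [(np.int32(943), array([262.1, 243.4])), (np.int32(305), array([314.3, 237. ])), (np.int32(95), array([274.9, 239.5]))]
scene brightgreen [(np.int32(5), array([245.6, 162.6]))]
mat [[ 0.615  0.14   0.003]
 [ 0.672 -0.044  0.003]
 [ 0.488 -0.097  0.003]
 [ 0.433  0.084  0.003]] [0.552 0.021 0.003]
rest [[ 0.472 -0.292  0.004]
 [ 0.472 -0.295  0.004]
 [ 0.409 -0.293  0.004]
 [ 0.409 -0.289  0.004]] [ 0.44  -0.292  0.004]
```

View pics/topc.png

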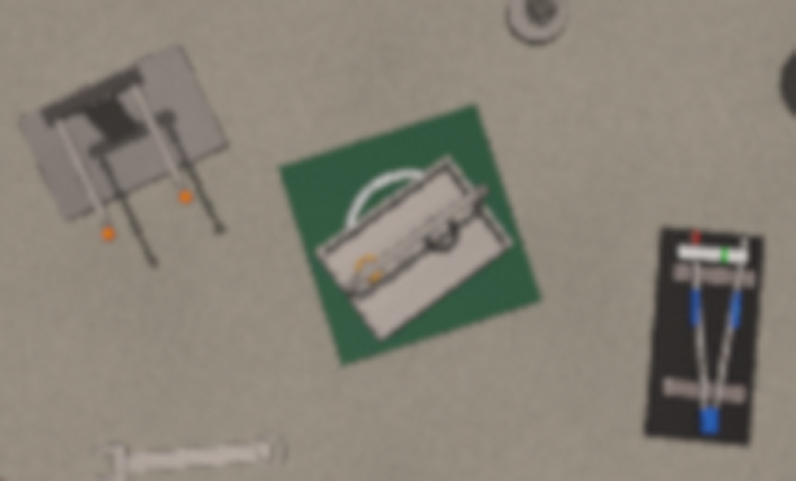

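View pics/scenec.png

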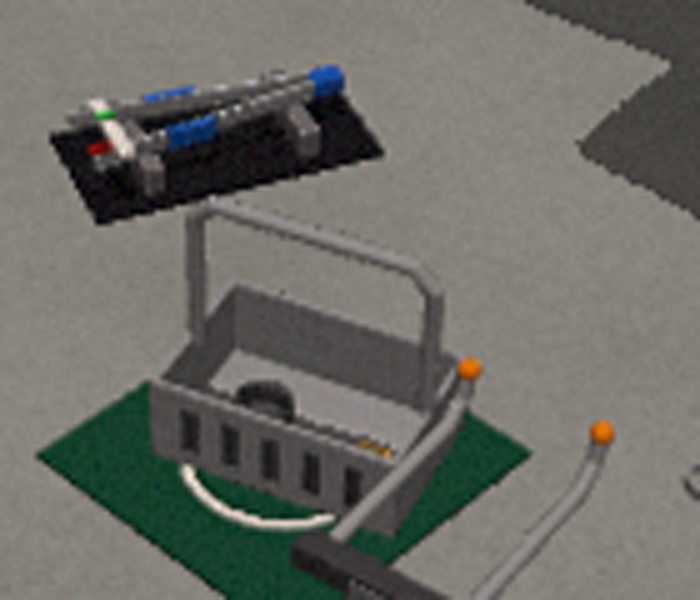

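The top crop shows the basket bar running from (350,287) to (487,193), the prong ends at (108,233) and (186,197), and the rest's corners at (660,228), (763,235), (748,445) and (645,437). The green mark is at (724,254) and the red pointer at (696,237). In the scene crop the bar runs from (222,206) to (405,258).

```bash
python3 - <<'E'
from h import *
np.set_printoptions(precision=4,suppress=True)
T,S=cam("top"),cam("scene")
t=lambda u,v:(T,(u+.5)/3.7+185-.5,(v+.5)/3.7+150-.5)
s=lambda u,v:(S,(u+.5)/5+225-.5,(v+.5)/5+140-.5)
print("bar mid",tri(t(418.5,240),s(313,232)))
z=tri(t(418.5,240),s(313,232))[0][2]
e=[onz(*s(222,206),z),onz(*s(405,258),z)];d=e[1]-e[0];print("bar ends scene",e,np.linalg.norm(d),np.degrees(np.arctan2(d[1],d[0])))
e=[onz(*t(487,193),z),onz(*t(350,287),z)];d=e[1]-e[0];print("bar ends top",e,np.linalg.norm(d),np.degrees(np.arctan2(d[1],d[0])))
e=np.array([onz(*t(*p),.056) for p in((450,157),(512,243),(380,340),(318,250))]);print("rim",e,e.mean(0),[np.degrees(np.arctan2(*(e[i]-e[j])[1::-1])) for i,j in((3,0),(2,1))])
L=tri(t(108,233),s(601,433));R=tri(t(186,197),s(469,369));print("prongs",L,R)
d=L[0]-R[0];print(np.linalg.norm(d),np.degrees(np.arctan2(d[1],d[0]))-90)
e=np.array([onz(*t(*p),.004) for p in((660,228),(763,235),(748,445),(645,437))]);print("rest",e,e.mean(0));d=e[0]+e[1]-e[2]-e[3];print(np.degrees(np.arctan2(d[1],d[0])))
print("grip L",tri(t(696,308),s(192,132)),"grip R",tri(t(735,310),s(170,97)))
print("green",tri(t(724,254),s(104,114)),"red",tri(t(696,237),s(100,149)),"root",tri(t(710,421),s(327,80)))
E
```

```text
bar mid (array([0.5291, 0.018 , 0.1551]), [np.float64(1.0), np.float64(1.0)])
bar ends scene [array([ 0.5606, -0.024 ,  0.1551]), array([0.4964, 0.0605, 0.1551])] 0.10604413170213962 127.21774892580899
bar ends top [array([ 0.57  , -0.0429,  0.1551]), array([0.4902, 0.0772, 0.1551])] 0.14417086610263624 123.58788881524424
rim [[ 0.6166 -0.0166  0.056 ]
 [ 0.5357 -0.0719  0.056 ]
 [ 0.4487  0.051   0.056 ]
 [ 0.5322  0.1066  0.056 ]] [0.5333 0.0173 0.056 ] [np.float64(124.42995197770152), np.float64(125.28308197978129)]
prongs (array([0.5312, 0.2767, 0.2262]), [np.float64(1.9), np.float64(1.9)]) (array([0.5599, 0.2126, 0.2256]), [np.float64(2.2), np.float64(2.2)])
0.07020961172998688 24.103415783374928
rest [[ 0.5529 -0.2176  0.004 ]
 [ 0.5446 -0.3155  0.004 ]
 [ 0.3471 -0.2928  0.004 ]
 [ 0.3562 -0.1963  0.004 ]] [ 0.4502 -0.2556  0.004 ]
-6.365418402612661
grip L (array([ 0.4722, -0.2422,  0.0318]), [np.float64(2.8), np.float64(2.8)]) grip R (array([ 0.4697, -0.2778,  0.036 ]), [np.float64(2.6), np.float64(2.6)])
green (array([ 0.5214, -0.2678,  0.0465]), [np.float64(2.2), np.float64(2.2)]) red (array([ 0.5374, -0.243 ,  0.0408]), [np.float64(3.1), np.float64(3.1)]) root (array([ 0.3675, -0.2507,  0.0323]), [np.float64(3.2), np.float64(3.2)])
```

```bash
python3 -m jog '[0,0,0.0125,0.08,0.125,0.02,0, 0,0,0.025,0.16,0.25,0.04,0, 0,0,0.0375,0.24,0.375,0.06,0, 0,0,0.05,0.32,0.5,0.08,0, 0,0,0.0625,0.4,0.625,0.1,0, 0,0,0.075,0.48,0.75,0.1,0, 0,0,0.0875,0.56,0.875,0.1,0, 0,0,0.1,0.65,1,0.1,0]' 30
python3 -m jog '[0,0,0.0125,0.08,0.125,0,0, 0,0,0.025,0.16,0.25,0,0, 0,0,0.0375,0.24,0.375,0,0, 0,0,0.05,0.32,0.5,0,0, 0,0,0.0625,0.4,0.625,0,0, 0,0,0.075,0.48,0.75,0,0, 0,0,0.0875,0.56,0.875,0,0, 0,0,0.1,0.65,1,0,0]'
python3 -m jog '[0,0,0.014,0.05,0.08,0,0, 0,0,0.028,0.1,0.16,0,0, 0,0,0.042,0.16,0.25,0,0, 0,0,0.056,0.22,0.34,0,0, 0,0,0.07,0.28,0.43,0,0, 0,0,0.083,0.335,0.51,0,0, 0,0,0.083,0.335,0.51,0,0, 0,0,0.083,0.335,0.51,0,0]'
python3 - <<'E'
from h import *
np.set_printoptions(precision=4,suppress=True)
s=robot.read_state();W=cam("wrist");im=read_camera("wrist")
np.save("w1.npy",im);np.savez("w1c.npz",*W)
cv2.imwrite("pics/w1.png",im[:,:,::-1]);print(s["tcp_pos"],s["eef_rot"],s["time_s"],s["q"])
print(-W[1].T@W[2],proj(W,[.531,.018,.153]))
E
```

```text
time_s: 1.1
tcp_pos: [0.3346, -0.2826, 0.2276]
eef_rot: [[0.514, 0.858, -0.0], [0.858, -0.514, 0.0], [0.0, -0.001, -1.0]]
ft_force: [-0.0, -0.2, -0.3]
opening: 1.001
grip_force: 0.0
time_s: 2.1
tcp_pos: [0.4645, -0.0826, 0.2276]
eef_rot: [[-0.088, 0.996, -0.001], [0.996, 0.088, 0.0], [0.0, -0.001, -1.0]]
ft_force: [0.9, -1.0, 0.6]
opening: 1.0
grip_force: 0.0
time_s: 3.1
tcp_pos: [0.5308, 0.0182, 0.2275]
eef_rot: [[-0.569, 0.822, -0.001], [0.822, 0.569, -0.0], [0.0, -0.001, -1.0]]
ft_force: [0.4, 0.2, -0.6]
opening: 0.997
grip_force: 0.0
[0.5308 0.0182 0.2275] [[-0.5695  0.822  -0.001 ]
 [ 0.822   0.5695 -0.0003]
 [ 0.0003 -0.001  -1.    ]] 3.1 [ 1.9695 13.9839  2.5612 78.6342 -0.0144 57.2558]
[0.4875 0.0822 0.3935] [275.6591 213.329 ]
```

View pics/w1.png

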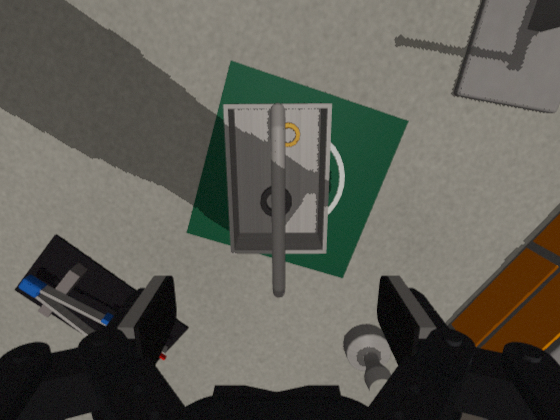

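The wrist view shows the bar almost vertical, from (278,104) to (279,296), centred between the fingers. The nozzle (290,134) and collar (276,200) are inside the basket.

```bash
python3 - <<'E'
from h import *
np.set_printoptions(precision=4,suppress=True)
z=np.load("w1c.npz");W=(z["arr_0"],z["arr_1"],z["arr_2"])
print("view dir",W[1][2])
for h in(.15,.153,.156):
    a,b=onz(W,278.5,104,h),onz(W,279,296,h);d=b-a;print(h,a,b,(a+b)/2,np.linalg.norm(d),np.degrees(np.arctan2(d[1],d[0])))
for x in (.5,.545): # bar line points
    pass
T,S=cam("top"),cam("scene")
m=(a+b)/2
print("z from scene/top/wrist:",tri((T,418.5/3.7+184.6,240/3.7+149.6),(S,313/5+224.6,232/5+139.6),(W,278.7,200)))
E
```

```text
view dir [ 0.1715 -0.25   -0.9529]
0.15 [0.4895 0.0812 0.15  ] [ 0.5729 -0.0379  0.15  ] [0.5312 0.0217 0.15  ] 0.1454614176768705 -55.003417380192644
0.153 [0.4895 0.0812 0.153 ] [ 0.5719 -0.0364  0.153 ] [0.5307 0.0224 0.153 ] 0.1436692401579141 -55.0034173801926
0.156 [0.4895 0.0813 0.156 ] [ 0.5708 -0.035   0.156 ] [0.5301 0.0231 0.156 ] 0.1418770626389576 -55.00341738019263
z from scene/top/wrist: (array([0.5287, 0.0218, 0.1553]), [np.float64(4.5), np.float64(2.1), np.float64(6.3)])
```

```bash
python3 -m jog '[0,0,0,0,0.01,-0.08,0, 0,0,0,0,0.01,-0.16,0.2, 0,0,0,0,0.01,-0.24,0.3, 0,0,0,0,0.01,-0.32,0.4, 0,0,0,0,0.01,-0.4,0.4, 0,0,0,0,0.01,-0.47,0.4, 0,0,0,0,0.01,-0.47,0.5, 0,0,0,0,0.01,-0.47,0.6]'
python3 -m jog '[0,0,0,0,0,0,0.75, 0,0,0,0,0,0,0.85, 0,0,0,0,0,0,1, 0,0,0,0,0,0,1, 0,0,0,0,0,0,1, 0,0,0,0,0,0,1, 0,0,0,0,0,0,1, 0,0,0,0,0,0,1]' 60
```

```text
time_s: 4.15
tcp_pos: [0.5316, 0.0203, 0.1343]
eef_rot: [[-0.57, 0.821, 0.001], [0.821, 0.57, -0.0], [-0.0, 0.0, -1.0]]
ft_force: [0.4, 0.3, -0.3]
opening: 0.399
grip_force: 0.0
time_s: 5.15
tcp_pos: [0.5315, 0.0203, 0.1345]
eef_rot: [[-0.57, 0.821, 0.001], [0.821, 0.57, -0.0], [-0.001, 0.0, -1.0]]
ft_force: [-2.0, -1.3, 5.4]
opening: 0.001
grip_force: 2.7
```

The gripper shut completely, so something went wrong. I'll look.

```bash
python3 - <<'E'
from h import *
a=read_camera("wrist");b=read_camera("scene");np.save("w2.npy",a);np.save("s2.npy",b)
b=cv2.resize(b[150:270,225:365],None,fx=3,fy=3,interpolation=cv2.INTER_CUBIC)
o=np.zeros((360,795,3),np.uint8);o[:,:420]=b;o[:281,420:]=cv2.resize(a,(375,281));cv2.imwrite("pics/x2.png",o[:,:,::-1])
E
```

```text
(no output)
```

View pics/x2.png

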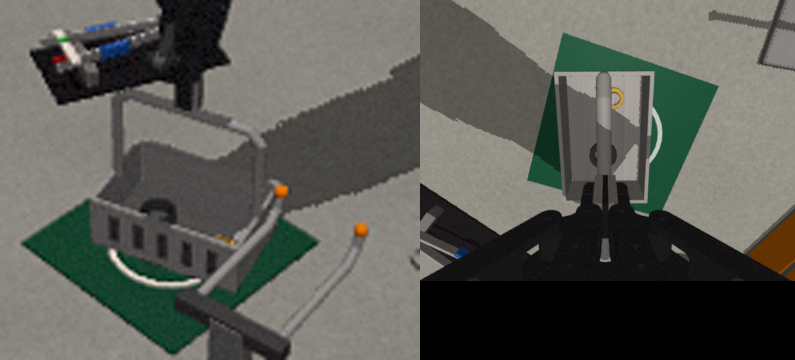

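The combined view shows the finger tips near the bar, at scene pixel (287,185). I'll check numerically whether the bar is beyond the fingers or between them.

```bash
python3 - <<'E'
from h import *
np.set_printoptions(precision=4,suppress=True)
s=robot.read_state();print(s["tcp_pos"],s["opening"],s["grip_force"],s["ft_force"])
W,S=cam("wrist"),cam("scene");t=s["tcp_pos"];y=np.array([-.575,.818,0])
f=lambda p:((proj(S,p)-[225,150])*3, proj(W,p)*.67+[420,0])
print("tcp",f(t),"grasp",f(t+[0,0,.019]))
for k in(-.07,-.059,0,.059,.07):print("bar",k,f(np.array([.531,.020,.153])+k*y))
b=np.load("s2.npy")[150:225,250:330];a=np.load("w2.npy")[180:420,180:380]
o=np.zeros((525,800,3),np.uint8);o[:525,:560][:525]=cv2.resize(b,(560,525),interpolation=cv2.INTER_CUBIC);o[:288,560:]=cv2.resize(a,(240,288));cv2.imwrite("pics/x3.png",o[:,:,::-1])
E
```

```text
[0.5315 0.0203 0.1345] 0.0004030968159522782 2.7119811438024044 [-1.6464 -1.5465  5.2023]
tcp (array([184.0598, 128.1197]), array([604.344 , 172.1134])) grasp (array([184.3748, 111.6023]), array([604.2546, 183.7093]))
bar -0.07 (array([114.6655,  89.6889]), array([604.0513, 262.7952]))
bar -0.059 (array([125.5015,  93.083 ]), array([603.9571, 251.5496]))
bar 0 (array([184.6666, 111.6154]), array([603.3863, 183.4023]))
bar 0.059 (array([245.6525, 130.7182]), array([602.6753,  98.5107]))
bar 0.07 (array([257.2309, 134.3449]), array([602.523 ,  80.3224]))
```

View pics/x3.png

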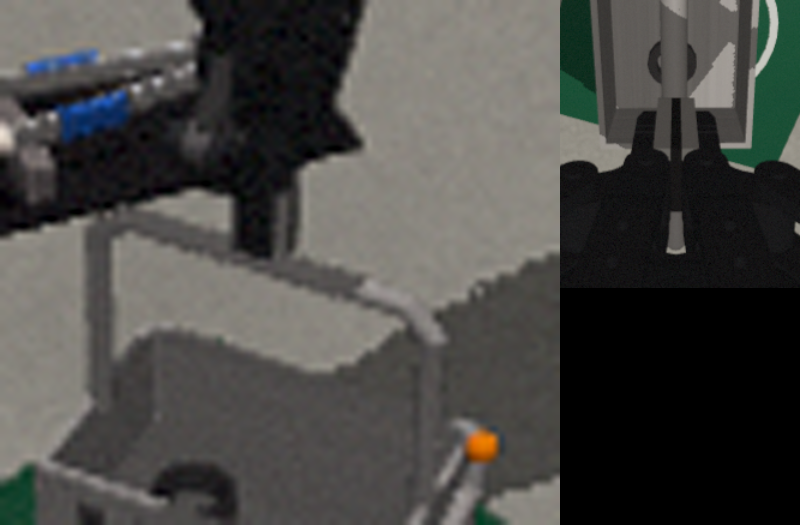

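The scene zoom shows the finger tips ending on top of the bar at (265,262), not below it. The shut opening with only 2.7 N of grip agrees with that. I'll open, go 20 mm deeper and close again.

```bash
python3 -m jog '[0,0,0,0,0,0,0.5, 0,0,0,0,0,0,0.5, 0,0,0,0,0,0,0.5, 0,0,0,0,0,0,0.5, 0,0,0,0,0,-0.03,0.5, 0,0,0,0,0,-0.06,0.5, 0,0,0,0,0,-0.09,0.5, 0,0,0,0,0,-0.1,0.5]'
python3 -m jog '[0,0,0,0,0,0,0.7, 0,0,0,0,0,0,0.8, 0,0,0,0,0,0,0.9, 0,0,0,0,0,0,1, 0,0,0,0,0,0,1, 0,0,0,0,0,0,1, 0,0,0,0,0,0,1, 0,0,0,0,0,0,1]' 60
```

```text
time_s: 6.25
tcp_pos: [0.5306, 0.0204, 0.113]
eef_rot: [[-0.571, 0.821, -0.002], [0.821, 0.571, -0.0], [0.001, -0.002, -1.0]]
ft_force: [0.4, -0.4, 0.3]
opening: 0.5
grip_force: 0.0
time_s: 7.25
tcp_pos: [0.5313, 0.0204, 0.1138]
eef_rot: [[-0.57, 0.821, -0.0], [0.821, 0.57, -0.0], [-0.0, -0.0, -1.0]]
ft_force: [-1.4, -1.8, 1.0]
opening: 0.09
grip_force: 58.6
```

It holds now: opening 0.09 and 58.6 N. I'll lift straight up gently and check.

```bash
python3 -m jog '[0,0,0,0,0,0.02,1, 0,0,0,0,0,0.05,1, 0,0,0,0,0,0.08,1, 0,0,0,0,0,0.12,1, 0,0,0,0,0,0.15,1, 0,0,0,0,0,0.15,1, 0,0,0,0,0,0.15,1, 0,0,0,0,0,0.15,1]' 70
python3 - <<'E'
from h import *
a=read_camera("wrist");b=read_camera("scene");np.save("w4.npy",a);np.save("s4.npy",b)
b=cv2.resize(b[130:240,230:345],None,fx=4,fy=4,interpolation=cv2.INTER_CUBIC)
o=np.zeros((440,800,3),np.uint8);o[:,:460]=b;o[:255,460:]=cv2.resize(a,(340,255));cv2.imwrite("pics/x4.png",o[:,:,::-1])
E
```

```text
time_s: 8.25
tcp_pos: [0.5311, 0.0204, 0.1435]
eef_rot: [[-0.571, 0.821, -0.001], [0.821, 0.571, -0.0], [0.0, -0.001, -1.0]]
ft_force: [-0.5, -0.3, -5.0]
opening: 0.086
grip_force: 68.2
```

View pics/x4.png

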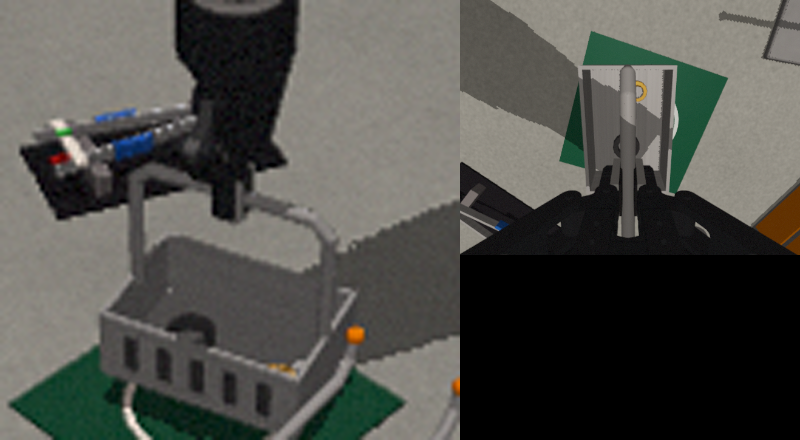

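The basket is lifted cleanly: the finger passes below the bar at (228,215), and both parts are inside. I'll measure the bar's height relative to the TCP, because it differs from the nominal value.

```bash
python3 - <<'E'
from h import *
np.set_printoptions(precision=4,suppress=True)
S,W=cam("scene"),cam("wrist");s=robot.read_state();t=s["tcp_pos"];y=np.array([-.571,.821,0]);n=np.array([.821,.571,0])
def pl(c,u,v):
    o,d=ray(c,u,v);p=o+d*(n@(t-o))/(n@d);return p, (p-t)@y
for u,v in((150,172),(165,174),(265,203),(300,212)):print(pl(S,(u+.5)/4+229.5,(v+.5)/4+129.5))
print("tip",pl(S,(232+.5)/4+229.5,(219+.5)/4+129.5),"tcp",t)
k=560/340
for u,v in((628-460,66),(628-460,237)):print("wrist end",pl(W,u*k,v*k) , [onz(W,u*k,v*k,z) for z in(.17,.18)])
E
```

```text
(array([ 0.5643, -0.0271,  0.182 ]), np.float64(-0.057905347346712994))
(array([ 0.5579, -0.0179,  0.1842]), np.float64(-0.04668002990662392))
(array([0.5162, 0.042 , 0.1858]), np.float64(0.02627615338751971))
(array([0.502 , 0.0624, 0.1873]), np.float64(0.05109016968115304))
tip (array([0.5295, 0.0228, 0.1641]), np.float64(0.0029103625399678557)) tcp [0.5312 0.0204 0.1436]
wrist end (array([ 0.3312,  0.3079, 13.5993]), np.float64(0.35021915043006147)) [array([0.4893, 0.0821, 0.17  ]), array([0.4892, 0.0822, 0.18  ])]
wrist end (array([-2.2041,  3.9533,  5.0667]), np.float64(4.790698221890098)) [array([ 0.5666, -0.0291,  0.17  ]), array([ 0.5609, -0.0209,  0.18  ])]
```

```bash
python3 -m jog '[0,0,0,0,0,0.04,1, 0,0,0,0,0,0.1,1, 0,0,0,0,0,0.16,1, 0,0,0,0,0,0.23,1, 0,0,0,0,0,0.3,1, 0,0,0,0,0,0.36,1, 0,0,0,0,0,0.39,1, 0,0,0,0,0,0.39,1]'
python3 -m jog '[0,0,-0.002,0,0.02,0,1, 0,0,-0.004,-0.02,0.07,0,1, 0,0,-0.006,-0.04,0.13,0,1, 0,0,-0.008,-0.06,0.2,0,1, 0,0,-0.01,-0.08,0.28,0,1, 0,0,-0.012,-0.1,0.36,0,1, 0,0,-0.014,-0.11,0.44,0,1, 0,0,-0.016,-0.12,0.52,0,1]'
python3 -m jog '[0,0,-0.002,-0.02,0.08,0,1, 0,0,-0.004,-0.04,0.16,0,1, 0,0,-0.006,-0.06,0.24,0,1, 0,0,-0.008,-0.07,0.31,0,1, 0,0,-0.01,-0.08,0.37,0,1, 0,0,-0.012,-0.09,0.42,0,1, 0,0,-0.013,-0.1,0.46,0,1, 0,0,-0.014,-0.1,0.47,0,1]'
python3 - <<'E'
from h import *
np.set_printoptions(precision=4,suppress=True)
S,T,W=cam("scene"),cam("top"),cam("wrist");a=read_camera("scene");b=read_camera("top");w=read_camera("wrist")
np.save("s5.npy",a);np.save("t5.npy",b);np.save("w5.npy",w)
o=np.zeros((560,800,3),np.uint8);o[:,:480]=cv2.resize(a[130:270,250:370],None,fx=4,fy=4,interpolation=cv2.INTER_CUBIC);o[:240,480:]=cv2.resize(w,(320,240));o[250:500,480:]=cv2.resize(b[150:250,180:308],(320,250));cv2.imwrite("pics/x5.png",o[:,:,::-1])
s=robot.read_state();t=s["tcp_pos"];print(t,s["eef_rot"],s["time_s"])
E
```

```text
time_s: 9.35
tcp_pos: [0.5315, 0.0205, 0.2221]
eef_rot: [[-0.571, 0.821, 0.0], [0.821, 0.571, -0.0], [-0.0, 0.0, -1.0]]
ft_force: [0.1, -1.2, -4.4]
opening: 0.089
grip_force: 68.3
time_s: 10.35
tcp_pos: [0.5067, 0.1257, 0.2217]
eef_rot: [[-0.485, 0.875, -0.0], [0.875, 0.485, 0.0], [0.0, -0.0, -1.0]]
ft_force: [0.6, 1.0, -4.6]
opening: 0.087
grip_force: 68.3
time_s: 11.35
tcp_pos: [0.4872, 0.2189, 0.2217]
eef_rot: [[-0.407, 0.914, -0.0], [0.914, 0.407, 0.0], [0.0, -0.0, -1.0]]
ft_force: [-0.0, -0.3, -4.3]
opening: 0.084
grip_force: 68.3
[0.4874 0.2183 0.2218] [[-0.4065  0.9136 -0.    ]
 [ 0.9136  0.4065 -0.0002]
 [-0.0002 -0.0001 -1.    ]] 11.5
```

View pics/x5.png

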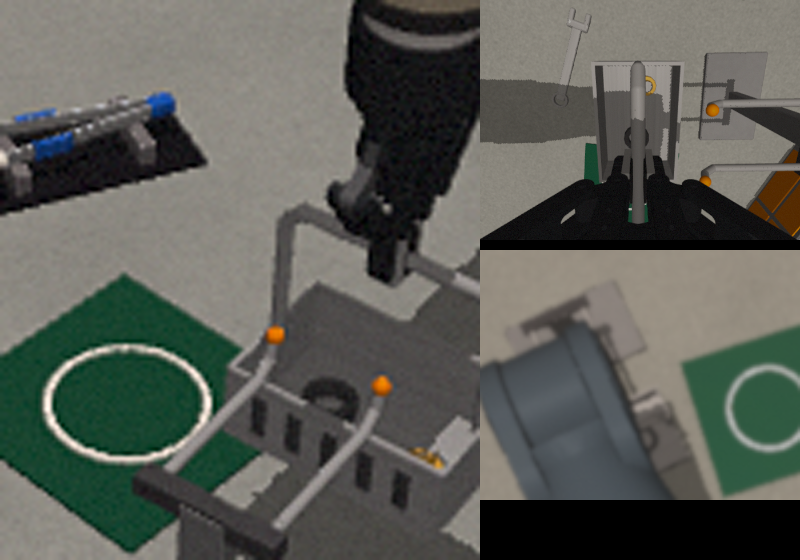

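The wrist view shows the handle arch spanning rows 65 to 222, with the orange prong ends at (713,109) and (706,182) between its legs and square to the bar. I'll refine the hook with wrist and scene rays.

```bash
python3 - <<'E'
from h import *
np.set_printoptions(precision=4,suppress=True)
S,T,W=cam("scene"),cam("top"),cam("wrist");a=np.load("s5.npy");w=np.load("w5.npy");b=np.load("t5.npy")
def cs(im,x0,x1,y0,y1):
    m=cv2.inRange(cv2.cvtColor(im,cv2.COLOR_RGB2HSV),(8,150,110),(20,255,255));k=np.zeros_like(m);k[y0:y1,x0:x1]=m[y0:y1,x0:x1]
    n,l,s,c=cv2.connectedComponentsWithStats(k);return [(s[i,4],c[i].round(1)) for i in range(1,n) if s[i,4]>6]
print(cs(a,300,360,200,240));ws=cs(w,370,430,150,340);print(ws)
t=robot.read_state()["tcp_pos"]
top={0:(234.7,202.9),1:(214.,212.8)};sc={0:(318.2,213.4),1:(344.9,226.)}
for i in(0,1):
    for j in(0,1):
        r=tri((W,*ws[i][1]),(S,*sc[j]),(T,*top[j]));print(i,j,r)
# mat ring
m=cv2.inRange(cv2.cvtColor(b,cv2.COLOR_RGB2HSV),(65,90,20),(90,255,255));m=cv2.morphologyEx(m,cv2.MORPH_CLOSE,np.ones((9,9)))
c=max(cv2.findContours(m,0,2)[0],key=cv2.contourArea);P=np.array([onz(T,u,v,.003) for u,v in cv2.boxPoints(cv2.minAreaRect(c))]);print("mat",P.mean(0),P)
hx=np.array([.9136,.4065,0])
E
```

```text
[(np.int32(16), array([318.4, 213.2])), (np.int32(20), array([344.9, 226. ]))]
[(np.int32(385), array([407.2, 192.7])), (np.int32(225), array([395.8, 316.8]))]
0 0 (array([0.5542, 0.2352, 0.2184]), [np.float64(44.1), np.float64(22.0), np.float64(24.0)])
0 1 (array([0.5306, 0.2763, 0.2261]), [np.float64(0.2), np.float64(1.9), np.float64(2.0)])
1 0 (array([0.5603, 0.2134, 0.2257]), [np.float64(0.8), np.float64(1.7), np.float64(2.0)])
1 1 (array([0.5328, 0.262 , 0.2485]), [np.float64(33.9), np.float64(26.2), np.float64(10.3)])
mat [0.5515 0.0212 0.003 ] [[ 0.6135  0.142   0.003 ]
 [ 0.6726 -0.0425  0.003 ]
 [ 0.4886 -0.0985  0.003 ]
 [ 0.4313  0.084   0.003 ]]
```

```bash
python3 -m jog '[0,0,0.0005,0.02,0.01,0,1, 0,0,0.001,0.07,0.03,0,1, 0,0,0.0015,0.14,0.06,0,1, 0,0,0.002,0.22,0.1,0,1, 0,0,0.002,0.3,0.14,0,1, 0,0,0.002,0.38,0.175,0,1, 0,0,0.002,0.43,0.2,0,1, 0,0,0.002,0.453,0.208,0,1]'
python3 -m jog '[0,0,0,0,0,0,1, 0,0,0,0,0,-0.03,1, 0,0,0,0,0,-0.07,1, 0,0,0,0,0,-0.11,1, 0,0,0,0,0,-0.15,1, 0,0,0,0,0,-0.19,1, 0,0,0,0,0,-0.22,1, 0,0,0,0,0,-0.23,1]'
```

```text
time_s: 12.5
tcp_pos: [0.5786, 0.2602, 0.2213]
eef_rot: [[-0.418, 0.908, -0.001], [0.908, 0.418, -0.0], [0.0, -0.001, -1.0]]
ft_force: [-0.3, -0.1, -4.1]
opening: 0.085
grip_force: 68.4
time_s: 13.5
tcp_pos: [0.5778, 0.26, 0.1753]
eef_rot: [[-0.418, 0.908, -0.001], [0.908, 0.418, -0.0], [0.0, -0.001, -1.0]]
ft_force: [0.3, 0.0, -5.0]
opening: 0.088
grip_force: 68.3
```

Not in contact yet. I'll lower another 8 mm slowly.

```bash
python3 -m jog '[0,0,0,0,0,-0.006,1, 0,0,0,0,0,-0.012,1, 0,0,0,0,0,-0.018,1, 0,0,0,0,0,-0.024,1, 0,0,0,0,0,-0.03,1, 0,0,0,0,0,-0.036,1, 0,0,0,0,0,-0.04,1, 0,0,0,0,0,-0.04,1]'
```

```text
time_s: 14.5
tcp_pos: [0.5781, 0.2601, 0.1692]
eef_rot: [[-0.418, 0.908, 0.002], [0.908, 0.418, 0.001], [-0.0, 0.002, -1.0]]
ft_force: [-3.6, -0.6, 6.6]
opening: 0.089
grip_force: 69.7
```

It is seated: the vertical force went from -5 to +6.6 N. I'll release and retract upward.

```bash
python3 -m jog '[0,0,0,0,0,0.01,0.9, 0,0,0,0,0,0.01,0.8, 0,0,0,0,0,0.01,0.7, 0,0,0,0,0,0.01,0.6, 0,0,0,0,0,0.01,0.5, 0,0,0,0,0,0.01,0.5, 0,0,0,0,0,0.01,0.5, 0,0,0,0,0,0.01,0.5]' 20
python3 -m jog '[0,0,0,0,0,0.05,0.5, 0,0,0,0,0,0.12,0.5, 0,0,0,0,0,0.2,0.5, 0,0,0,0,0,0.3,0.5, 0,0,0,0,0,0.4,0.5, 0,0,0,0,0,0.5,0.5, 0,0,0,0,0,0.6,0.5, 0,0,0,0,0,0.7,0.5]'
python3 - <<'E'
from h import *
a=read_camera("scene");w=read_camera("wrist");np.save("s6.npy",a)
o=np.zeros((560,800,3),np.uint8);o[:,:480]=cv2.resize(a[150:290,250:370],None,fx=4,fy=4,interpolation=cv2.INTER_CUBIC);o[:240,480:]=cv2.resize(w,(320,240));cv2.imwrite("pics/x6.png",o[:,:,::-1])
E
```

```text
time_s: 15.5
tcp_pos: [0.5779, 0.2601, 0.1698]
eef_rot: [[-0.418, 0.908, -0.0], [0.908, 0.418, -0.0], [0.0, -0.0, -1.0]]
ft_force: [-0.6, -0.8, -1.5]
opening: 0.499
grip_force: 0.0
time_s: 16.5
tcp_pos: [0.5779, 0.2601, 0.3117]
eef_rot: [[-0.418, 0.908, 0.001], [0.908, 0.418, 0.001], [0.0, 0.001, -1.0]]
ft_force: [0.0, -0.6, 0.7]
opening: 0.499
grip_force: 0.0
```

View pics/x6.png

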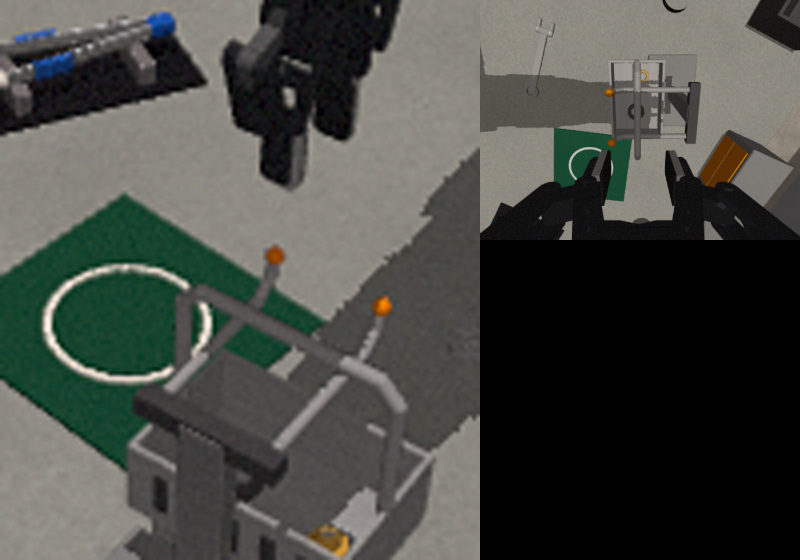

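The basket hangs level by its bar on both prongs, with its parts inside (nozzle at (328,540)). My picture views are used up, so from here I measure numerically. First, where are the real finger tips relative to the TCP at this opening?

```bash
python3 - <<'E'
from h import *
np.set_printoptions(precision=1,suppress=True)
S=cam("scene");s=robot.read_state();t=s["tcp_pos"];R=s["eef_rot"];print(t,s["opening"])
for dz in(0,.01,.02,.026,.03):
    print(dz,[((proj(S,t+R@np.array([sx*.011,sy*g,0])+[0,0,dz])-[249.5,149.5])*4) for sy in(1,-1) for g in(.021,.03) for sx in(1,-1)])
W=cam("wrist")
print("wrist px (320 scale):",[(dz,proj(W,t+R@np.array([sx*.011,sy*.021,0])+[0,0,dz])*320/560) for dz in(0,.02,.026) for sy in(1,-1) for sx in(1,-1)])
E
```

```text
[0.6 0.3 0.3] 0.5035981122274388
0 [array([295.6, 225.7]), array([259.5, 208.7]), array([286., 235.]), array([249.8, 217.8]), array([339.1, 183.6]), array([303.5, 167.4]), array([348.1, 174.8]), array([312.6, 158.8])]
0.01 [array([296.9, 210.8]), array([260.5, 193.9]), array([287.2, 220.1]), array([250.7, 203. ]), array([340.6, 168.8]), array([304.8, 152.7]), array([349.7, 160.1]), array([314. , 144.1])]
0.02 [array([298.2, 195.8]), array([261.6, 178.8]), array([288.5, 205. ]), array([251.7, 187.9]), array([342.2, 153.9]), array([306.1, 137.8]), array([351.4, 145.2]), array([315.4, 129.2])]
0.026 [array([299. , 186.6]), array([262.2, 169.7]), array([289.2, 195.9]), array([252.3, 178.8]), array([343.2, 144.8]), array([306.9, 128.7]), array([352.3, 136.1]), array([316.2, 120.2])]
0.03 [array([299.5, 180.5]), array([262.7, 163.6]), array([289.7, 189.7]), array([252.7, 172.7]), array([343.8, 138.7]), array([307.5, 122.7]), array([353., 130.]), array([316.8, 114.2])]
wrist px (320 scale): [(0, array([180.7, 135.7])), (0, array([179.8, 157.7])), (0, array([133.7, 135.7])), (0, array([134.6, 157.7])), (0.02, array([183.5, 145. ])), (0.02, array([182.5, 169.3])), (0.02, array([130.9, 145. ])), (0.02, array([132. , 169.2])), (0.026, array([184.5, 148.3])), (0.026, array([183.4, 173.2])), (0.026, array([129.9, 148.3])), (0.026, array([131.1, 173.2]))]
```

The images put the real finger ends about 28 mm short of the TCP at half opening and about 20 mm short when shut. I'll allow for that. Next I move to the tweezers with the wrist camera on the tip side.

```bash
python3 -m jog '[0,0,-0.015,0,-0.1,0,0.5, 0,0,-0.03,0,-0.2,0,0.5, 0,0,-0.045,0,-0.3,0,0.5, 0,0,-0.06,0,-0.42,0,0.5, 0,0,-0.075,0,-0.54,0,0.4, 0,0,-0.09,0,-0.66,0,0.35, 0,0,-0.105,0,-0.78,0,0.35, 0,0,-0.12,0,-0.9,0,0.35]'
python3 -m jog '[0,0,-0.015,-0.03,-0.11,0,0.35, 0,0,-0.03,-0.06,-0.22,0,0.35, 0,0,-0.045,-0.09,-0.33,0,0.35, 0,0,-0.06,-0.12,-0.44,0,0.35, 0,0,-0.075,-0.15,-0.55,0,0.35, 0,0,-0.09,-0.19,-0.66,0,0.35, 0,0,-0.105,-0.23,-0.78,0,0.35, 0,0,-0.12,-0.27,-0.9,0,0.35]'
python3 -m jog '[0,0,-0.015,-0.03,-0.1,-0.05,0.35, 0,0,-0.03,-0.07,-0.22,-0.12,0.35, 0,0,-0.045,-0.12,-0.35,-0.2,0.35, 0,0,-0.06,-0.17,-0.48,-0.28,0.35, 0,0,-0.075,-0.22,-0.61,-0.36,0.35, 0,0,-0.09,-0.25,-0.72,-0.4,0.35, 0,0,-0.096,-0.27,-0.8,-0.4,0.35, 0,0,-0.096,-0.27,-0.8,-0.4,0.35]'
cat > m.py <<'E'
from h import *
np.set_printoptions(precision=4,suppress=True)
s=robot.read_state();W=cam("wrist");w=read_camera("wrist");np.save("wl.npy",w)
S=cam("scene");sc=read_camera("scene");np.save("sl.npy",sc);T=cam("top");np.save("tl.npy",read_camera("top"))
print(s["tcp_pos"],s["eef_rot"][:,1],s["q"],s["time_s"],"cam",-W[1].T@W[2])
hsv=cv2.cvtColor(w,cv2.COLOR_RGB2HSV)
for n,lo,hi,z in(("blue",(105,130,50),(125,255,255),.038),("green",(45,120,90),(75,255,255),.045),("red",(0,150,80),(5,255,255),.045),("white",(0,0,190),(179,40,255),.043)):
    m=cv2.inRange(hsv,lo,hi)
    for c in cv2.findContours(m,0,2)[0]:
        A=cv2.contourArea(c)
        if A>12:
            (u,v),sz,an=cv2.minAreaRect(c);print(n,A,np.round((u,v),1),np.round(sz,1),"->",onz(W,u,v,z)[:2])
E
python3 m.py
```

```text
time_s: 17.6
tcp_pos: [0.5777, 0.0792, 0.3095]
eef_rot: [[0.32, 0.947, -0.0], [0.947, -0.32, 0.0], [-0.0, -0.0, -1.0]]
ft_force: [-0.4, 0.1, 0.6]
opening: 0.652
grip_force: 0.0
time_s: 18.6
tcp_pos: [0.5234, -0.1006, 0.3096]
eef_rot: [[0.882, 0.472, -0.0], [0.472, -0.882, 0.0], [-0.0, -0.0, -1.0]]
ft_force: [0.4, -0.1, 1.0]
opening: 0.65
grip_force: 0.0
time_s: 19.6
tcp_pos: [0.4699, -0.2607, 0.23]
eef_rot: [[0.994, -0.109, 0.0], [-0.109, -0.994, -0.0], [0.0, -0.0, -1.0]]
ft_force: [-0.1, 0.3, 0.2]
opening: 0.652
grip_force: 0.0
[ 0.4699 -0.2607  0.23  ] [-0.1093 -0.994  -0.    ] [-29.0282  14.5034   3.636   79.1119   0.009  157.2484] 19.6 cam [ 0.5475 -0.2689  0.396 ]
blue 225.0 [277.5 263.5] [21. 13.] -> [ 0.3735 -0.2514]
blue 141.5 [257.6 177. ] [32.3  5.7] -> [ 0.4745 -0.2416]
blue 138.0 [293.5 175.5] [ 5.5 33.2] -> [ 0.472  -0.2789]
green 30.0 [280. 128.] [10.  4.] -> [ 0.522 -0.27 ]
red 36.5 [250.5 114. ] [16.  3.] -> [ 0.5383 -0.243 ]
```

```bash
python3 -m jog '[0,0,0.001,0.012,0.002,-0.08,0.25, 0,0,0.002,0.012,0.002,-0.2,0.25, 0,0,0.002,0.012,0.002,-0.34,0.25, 0,0,0.002,0.012,0.002,-0.48,0.25, 0,0,0.002,0.012,0.002,-0.62,0.25, 0,0,0.002,0.012,0.002,-0.74,0.25, 0,0,0.002,0.012,0.002,-0.82,0.25, 0,0,0.002,0.012,0.002,-0.85,0.25]'
python3 m.py
```

```text
time_s: 20.75
tcp_pos: [0.4723, -0.2586, 0.0592]
eef_rot: [[0.996, -0.095, -0.001], [-0.095, -0.996, 0.001], [-0.001, -0.001, -1.0]]
ft_force: [-0.4, -0.4, 0.6]
opening: 0.751
grip_force: 0.0
[ 0.4723 -0.2586  0.0592] [-0.0947 -0.9955 -0.0006] [-28.7129  20.2669 -14.2282  55.5654   0.0127 156.7211] 20.75 cam [ 0.5503 -0.2658  0.2251]
blue 547.0 [279.5 374. ] [34. 23.] -> [ 0.3787 -0.2517]
blue 491.5 [311.3 238.3] [10.2 59.2] -> [ 0.4731 -0.2788]
blue 497.0 [246.6 238.4] [59.5 10.3] -> [ 0.4765 -0.2417]
green 170.0 [288.5 157.5] [21.  9.] -> [ 0.5218 -0.2695]
red 151.5 [234. 130.] [32.  6.] -> [ 0.5382 -0.2433]
white 132.5 [316.5 153.5] [11. 19.] -> [ 0.5222 -0.2842]
white 735.5 [233.5 157. ] [18. 49.] -> [ 0.5245 -0.241 ]
```

```bash
python3 -m jog '[0,0,0,0,-0.008,-0.04,0.25, 0,0,0,0,-0.008,-0.09,0.25, 0,0,0,0,-0.008,-0.14,0.25, 0,0,0,0,-0.008,-0.19,0.25, 0,0,0,0,-0.008,-0.24,0.25, 0,0,0,0,-0.008,-0.29,0.25, 0,0,0,0,-0.008,-0.33,0.25, 0,0,0,0,-0.008,-0.34,0.25]'
```

```text
time_s: 21.9
tcp_pos: [0.472, -0.261, -0.0089]
eef_rot: [[0.995, -0.096, -0.001], [-0.096, -0.995, 0.001], [-0.001, -0.0, -1.0]]
ft_force: [1.3, 0.1, -0.6]
opening: 0.751
grip_force: 0.0
```

```bash
python3 -m jog '[0,0,0,0,0,0,0.35, 0,0,0,0,0,0,0.42, 0,0,0,0,0,0,0.48, 0,0,0,0,0,0,0.52, 0,0,0,0,0,0,0.56, 0,0,0,0,0,0,0.6, 0,0,0,0,0,0,0.62, 0,0,0,0,0,0,0.62]' 40
python3 m.py
```

```text
time_s: 22.9
tcp_pos: [0.4734, -0.2618, -0.007]
eef_rot: [[0.995, -0.096, 0.002], [-0.096, -0.995, -0.001], [0.002, 0.001, -1.0]]
ft_force: [-0.9, 0.7, 10.5]
opening: 0.383
grip_force: 10.3
[ 0.4734 -0.2618 -0.007 ] [-0.0965 -0.9953  0.001 ] [-28.944   24.2668 -19.27    46.3135   0.0008 156.5915] 22.9 cam [ 0.5508 -0.2688  0.1592]
blue 1023.0 [309.8 298. ] [14.7 86.4] -> [ 0.476  -0.2751]
blue 1030.0 [242.3 298. ] [86.3 15. ] -> [ 0.4786 -0.2485]
green 403.0 [268.3 190.8] [31.9 14.1] -> [ 0.5226 -0.2636]
red 388.5 [233.  146.5] [49. 10.] -> [ 0.5384 -0.2537]
white 2089.5 [191.2 193.6] [28.  87.1] -> [ 0.5237 -0.237 ]
white 87.0 [319.9 179.2] [11.6 11.8] -> [ 0.5245 -0.2813]
white 187.0 [318.9 151. ] [ 7.5 36.6] -> [ 0.534  -0.2816]
```

```bash
python3 -m jog '[0,0,0,0,0,0.02,0.63, 0,0,0,0,0,0.05,0.64, 0,0,0,0,0,0.09,0.64, 0,0,0,0,0,0.14,0.64, 0,0,0,0,0,0.2,0.64, 0,0,0,0,0,0.26,0.64, 0,0,0,0,0,0.3,0.64, 0,0,0,0,0,0.3,0.64]'
python3 m.py
```

```text
time_s: 24.05
tcp_pos: [0.4728, -0.2614, 0.0525]
eef_rot: [[0.995, -0.096, 0.001], [-0.096, -0.995, -0.001], [0.001, 0.0, -1.0]]
ft_force: [-0.2, 0.0, -1.1]
opening: 0.364
grip_force: 8.3
[ 0.4728 -0.2614  0.0525] [-0.0964 -0.9953  0.0004] [-28.9399  20.6755 -14.7023  54.5462   0.005  156.593 ] 24.05 cam [ 0.5504 -0.2685  0.2186]
blue 1010.5 [307.8 297.5] [15.  85.2] -> [ 0.439  -0.2766]
blue 996.0 [244.7 297.5] [85.3 14.6] -> [ 0.4426 -0.2396]
green 398.5 [264.5 191.3] [31.4 14.1] -> [ 0.5073 -0.2585]
red 356.0 [236.5 146.5] [49.  9.] -> [ 0.5312 -0.2472]
white 2043.0 [189.2 194.6] [27. 89.] -> [ 0.5088 -0.2192]
white 51.5 [317.5 177. ] [6. 9.] -> [ 0.5116 -0.2862]
```

The tweezers are held and lifted. Next I measure the pointer and mark geometry properly, including the tweezers' yaw from the cross bar and the heights by triangulation.

```bash
cat > p.py <<'E'
from h import *
np.set_printoptions(precision=4,suppress=True)
s=robot.read_state();C={n:cam(n) for n in("wrist","scene")};I={n:read_camera(n) for n in C}
col={"green":((45,110,80),(75,255,255)),"red":((0,150,70),(6,255,255))}
P={}
for n in C:
    hsv=cv2.cvtColor(I[n],cv2.COLOR_RGB2HSV)
    for k,(lo,hi) in col.items():
        cs=[c for c in cv2.findContours(cv2.inRange(hsv,lo,hi),0,1)[0]]
        if n=="scene":
            q=proj(C[n],s["tcp_pos"]+[.06,0,.035]); cs=[c for c in cs if np.linalg.norm(c[:,0].mean(0)-q)<45]
        if not cs: print(n,k,"none");continue
        c=max(cs,key=len);m=np.zeros(I[n].shape[:2],np.uint8);cv2.drawContours(m,[c],-1,1,-1);ys,xs=np.nonzero(m);P[n,k]=(xs.mean(),ys.mean())
        print(n,k,len(xs),np.round(P[n,k],1),cv2.boxPoints(cv2.minAreaRect(c)).round(0).astype(int).tolist())
print("tcp",s["tcp_pos"],s["opening"],s["grip_force"])
for k in col:
    if ("scene",k) in P: print(k,tri((C["wrist"],*P["wrist",k]),(C["scene"],*P["scene",k])))
w=I["wrist"];m=cv2.inRange(cv2.cvtColor(w,cv2.COLOR_RGB2HSV),(0,0,170),(179,50,255));m[:165]=0;m[225:]=0;m[:,:130]=0;m[:,345:]=0
# edges of cross bar: lower edge row per column
for u in range(150,340,12):
    r=np.nonzero(m[:,u])[0]; print(u,(r.min(),r.max()) if len(r) else None,end="; ")
E
python3 p.py
```

```text
wrist green 460 [264.6 191.3] [[256, 176], [271, 175], [273, 207], [258, 208]]
wrist red 426 [236.9 145.9] [[231, 171], [233, 122], [242, 122], [241, 171]]
scene green 5 [246.6 148.8] [[245, 149], [245, 148], [248, 148], [248, 149]]
scene red 9 [242.8 152. ] [[241, 152], [244, 151], [245, 152], [241, 153]]
tcp [ 0.472  -0.261   0.0514] 0.3616183682755494 8.271721601486206
green (array([ 0.5183, -0.2608,  0.1007]), [np.float64(2.5), np.float64(2.5)])
red (array([ 0.5349, -0.2531,  0.0993]), [np.float64(2.1), np.float64(2.1)])
150 (np.int64(183), np.int64(211)); 162 (np.int64(183), np.int64(210)); 174 (np.int64(182), np.int64(210)); 186 (np.int64(181), np.int64(209)); 198 (np.int64(181), np.int64(207)); 210 (np.int64(180), np.int64(207)); 222 (np.int64(179), np.int64(199)); 234 (np.int64(180), np.int64(181)); 246 None; 258 None; 270 None; 282 None; 294 None; 306 None; 318 (np.int64(167), np.int64(179)); 330 None;
```

```bash
python3 -m jog '[0,0,0,0,0,0.05,0.64, 0,0,0,0,0,0.12,0.64, 0,0,0.004,0,0.03,0.19,0.64, 0,0,0.008,0.01,0.08,0.24,0.64, 0,0,0.013,0.01,0.14,0.28,0.64, 0,0,0.018,0.02,0.22,0.3,0.64, 0,0,0.024,0.03,0.31,0.3,0.64, 0,0,0.03,0.04,0.4,0.3,0.64]'
python3 -m jog '[0,0,0.005,0.01,0.1,0,0.64, 0,0,0.01,0.02,0.22,0,0.64, 0,0,0.016,0.03,0.36,0,0.64, 0,0,0.022,0.04,0.5,0,0.64, 0,0,0.028,0.05,0.64,0,0.64, 0,0,0.033,0.06,0.76,0,0.64, 0,0,0.036,0.06,0.85,0,0.64, 0,0,0.0367,0.06,0.885,0,0.64]'
python3 -m jog '[0,0,0,0,0,0,0.65, 0,0,0,0,0,0,0.66, 0,0,0,0,0,0,0.67, 0,0,0,0,0,0,0.68, 0,0,0,0,0,0,0.69, 0,0,0,0,0,0,0.7, 0,0,0,0,0,0,0.705, 0,0,0,0,0,0,0.705]'
python3 p.py; python3 -c "
from h import *
s=robot.read_state();print(s['q'],s['eef_rot'],s['time_s'])"
```

```text
time_s: 25.3
tcp_pos: [0.4802, -0.1796, 0.1115]
eef_rot: [[0.996, 0.095, -0.001], [0.095, -0.996, 0.0], [-0.0, -0.0, -1.0]]
ft_force: [-0.5, -0.7, -1.8]
opening: 0.364
grip_force: 8.3
time_s: 26.3
tcp_pos: [0.492, -0.003, 0.1116]
eef_rot: [[0.948, 0.319, -0.0], [0.319, -0.948, 0.0], [-0.0, -0.0, -1.0]]
ft_force: [0.1, 0.1, -1.0]
opening: 0.364
grip_force: 8.3
time_s: 27.3
tcp_pos: [0.4923, -0.0041, 0.1118]
eef_rot: [[0.948, 0.317, -0.0], [0.317, -0.948, 0.0], [-0.0, -0.0, -1.0]]
ft_force: [0.6, 0.1, -1.5]
opening: 0.295
grip_force: 11.0
wrist green 26711 [265.2  70.3] [[127, 0], [409, 0], [409, 186], [127, 186]]
wrist red 375 [250.7 146. ] [[246, 170], [248, 123], [256, 123], [254, 170]]
scene green 4 [286.  184.5] [[285, 185], [286, 184], [287, 184], [286, 186]]
scene red 11 [282.1 188.2] [[280, 189], [283, 186], [284, 188], [281, 190]]
tcp [ 0.4923 -0.0041  0.1118] 0.2945555655491653 11.014152020215988
green (array([0.559 , 0.0338, 0.1837]), [np.float64(15.8), np.float64(15.8)])
red (array([0.5488, 0.0247, 0.1596]), [np.float64(1.4), np.float64(1.4)])
150 (np.int64(187), np.int64(213)); 162 (np.int64(186), np.int64(212)); 174 (np.int64(185), np.int64(211)); 186 (np.int64(184), np.int64(210)); 198 (np.int64(183), np.int64(209)); 210 (np.int64(165), np.int64(208)); 222 (np.int64(174), np.int64(189)); 234 (np.int64(180), np.int64(188)); 246 None; 258 None; 270 (np.int64(177), np.int64(184)); 282 (np.int64(176), np.int64(188)); 294 (np.int64(175), np.int64(192)); 306 (np.int64(174), np.int64(196)); 318 None; 330 None; [-4.85596003e-01  1.35326231e+01 -1.55453458e+01  6.09212088e+01
  7.02459600e-03  1.61034587e+02] [[ 9.48435368e-01  3.16970587e-01  1.53912435e-05]
 [ 3.16970582e-01 -9.48435361e-01  1.22476284e-04]
 [ 5.34189792e-05 -1.11282268e-04 -9.99999992e-01]] 27.4
```

The mat contaminates the green mask. I'll restrict it to the bright mark near the cross bar.

```bash
cat > g.py <<'E'
from h import *
s=robot.read_state();w=read_camera("wrist");np.save("wg.npy",w);hsv=cv2.cvtColor(w,cv2.COLOR_RGB2HSV)
def comp(lo,hi):
    m=cv2.inRange(hsv,lo,hi);k=np.zeros_like(m);k[100:215,200:310]=m[100:215,200:310]
    c=max(cv2.findContours(k,0,1)[0],key=len);return cv2.boxPoints(cv2.minAreaRect(c)),cv2.contourArea(c)
g,ga=comp((45,110,120),(75,255,255));r,ra=comp((0,150,70),(6,255,255))
print("green",g.round(0).tolist(),ga,"red",r.round(0).tolist(),ra)
m=cv2.inRange(hsv,(0,0,170),(179,60,255));U=np.array([u for u in list(range(150,200,4))+list(range(284,308,4))]);V=np.array([170+np.nonzero(m[170:225,u])[0].min() for u in U])
k=np.polyfit(U,V,1)[0];gc=g.mean(0);gw=min(np.linalg.norm(g[0]-g[1]),np.linalg.norm(g[1]-g[2]))+1
gl=max(np.linalg.norm(g[0]-g[1]),np.linalg.norm(g[1]-g[2]))
i=np.argsort(r[:,1]);e=r[i[2:]].mean(0);f=r[i[:2]].mean(0);px=gw/5
a=e+(f-e)*np.clip((e[1]-(gc[1]-8*px))/(e[1]-f[1]),0,1)  # pointer at own x = mark + 8 mm
yv=np.array([-1,-k])/np.hypot(1,k)
print("slope",k,"green w,l px",gw,gl,"pointer-mark mm: at 58:",(a-gc)@yv/px,"end",(e-gc)@yv/px,"far",(f-gc)@yv/px,s["opening"],s["grip_force"],s["tcp_pos"])
E
python3 g.py; python3 -c "
import numpy as np,cv2
h=cv2.cvtColor(np.load('wg.npy'),cv2.COLOR_RGB2HSV)
print([tuple(map(int,h[195,u])) for u in range(246,288,3)])"
```

```text
green [[249.0, 177.0], [258.0, 177.0], [258.0, 181.0], [249.0, 181.0]] 21.5 red [[245.0, 170.0], [248.0, 123.0], [256.0, 123.0], [253.0, 170.0]] 319.5
slope -0.08477946493130827 green w,l px 5.0 9.0 pointer-mark mm: at 58: 3.2677437636017665 end 3.2677437636017665 far -3.4376888241919907 0.2950492602365347 11.013892740011215 [ 0.49234301 -0.00413233  0.1118044 ]
[(63, 207, 111), (61, 255, 108), (64, 255, 110), (65, 255, 111), (64, 255, 110), (24, 37, 130), (13, 37, 143), (14, 37, 143), (14, 39, 144), (14, 35, 144), (13, 37, 144), (14, 35, 144), (11, 37, 144), (15, 39, 144)]
```

```bash
sed -i 's/(45,110,120),(75,255,255)/(56,190,90),(70,255,255)/' g.py; python3 g.py; python3 -c "
import numpy as np,cv2
h=cv2.cvtColor(np.load('wg.npy'),cv2.COLOR_RGB2HSV)
print([(r,[u for u in range(235,275) if 56<=h[r,u,0]<=70 and h[r,u,1]>190 and h[r,u,2]>90][::50]+[u for u in range(235,275) if 56<=h[r,u,0]<=70 and h[r,u,1]>190 and h[r,u,2]>90][-1:]) for r in range(170,216,4)], h[150,265],h[165,230])"
```

```text
green [[244.0, 178.0], [258.0, 177.0], [261.0, 207.0], [247.0, 209.0]] 378.5 red [[246.0, 170.0], [248.0, 123.0], [256.0, 123.0], [254.0, 170.0]] 320.5
slope -0.08477946493130827 green w,l px 14.778284 30.8946 pointer-mark mm: at 58: 0.3587634693383664 end 0.4119586608934824 far -1.8309933508630707 0.2949204722287019 11.014299094676971 [ 0.49232748 -0.0041292   0.11177366]
[(170, []), (174, []), (178, [245, 258]), (182, [245, 258]), (186, [245, 258]), (190, [246, 259]), (194, [246, 259]), (198, [247, 259]), (202, [247, 260]), (206, [248, 261]), (210, []), (214, [])] [ 76 168  50] [ 75 158  89]
```

The pointer is 0.4 mm from the mark's middle, and the tips are over the ring centre. I'll hold for one call, recheck and hand in.

```bash
python3 -m jog '[0,0,0,0,0,0,0.705, 0,0,0,0,0,0,0.705, 0,0,0,0,0,0,0.705, 0,0,0,0,0,0,0.705, 0,0,0,0,0,0,0.705, 0,0,0,0,0,0,0.705, 0,0,0,0,0,0,0.705, 0,0,0,0,0,0,0.705]'
python3 -m jog '[0,0,0,0,0,0,0.705, 0,0,0,0,0,0,0.705, 0,0,0,0,0,0,0.705, 0,0,0,0,0,0,0.705, 0,0,0,0,0,0,0.705, 0,0,0,0,0,0,0.705, 0,0,0,0,0,0,0.705, 0,0,0,0,0,0,0.705]'
python3 g.py && python3 -c "
from h import *
a=read_camera('scene').astype(int);b=np.load('s6.npy').astype(int)
print('basket region change',np.abs(a-b)[230:285,285:360].mean())
print(robot.sign_off())"
```

```text
time_s: 28.5
tcp_pos: [0.4923, -0.0042, 0.1118]
eef_rot: [[0.948, 0.317, -0.0], [0.317, -0.948, 0.0], [0.0, -0.0, -1.0]]
ft_force: [-0.1, 0.3, -1.0]
opening: 0.295
grip_force: 11.0
time_s: 29.5
tcp_pos: [0.4924, -0.0042, 0.1118]
eef_rot: [[0.948, 0.317, 0.0], [0.317, -0.948, 0.0], [0.0, -0.0, -1.0]]
ft_force: [1.2, 0.2, -1.0]
opening: 0.294
grip_force: 11.0
green [[244.0, 178.0], [258.0, 177.0], [261.0, 207.0], [247.0, 209.0]] 377.5 red [[246.0, 170.0], [248.0, 123.0], [256.0, 123.0], [254.0, 170.0]] 319.0
slope -0.08477946493130827 green w,l px 14.778284 30.8946 pointer-mark mm: at 58: 0.3587634693383664 end 0.4119586608934824 far -1.8283713577290244 0.2936632528198534 11.013937890529633 [ 0.49235464 -0.00415308  0.11179011]
basket region change 19.364202020202022
the job is handed in; nothing more can be done
None
```

The job was handed in at about 30 s with no verdict returned: the basket hung level with both parts inside when last viewed after release (my closing image check of its area read a change of 19.4, which I left unresolved), and the tweezers are held steady over the ring, pointer about 0.4 mm from the mark's middle.

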